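Put the microscope optics away by kind

ROBOT

A 7-joint arm with a two-finger parallel gripper is mounted at the origin on the work surface. World frame = base frame: x ahead of the robot, y to its left, z up, the work surface at z = 0. Lengths are in m, angles in rad, forces in N, time in s.
With the tool pointing down it reaches from about 0.425 to 0.925 m from the base axis. Payload 6.8 kg.
Tool frame: the origin (TCP) lies midway between the tips of the shut fingers; the grasp point (between the pads) lies 19 mm behind it; z points along the fingers, y is the line along which they close (so a half turn about z gives the same grasp; the last joint's range is limited). The gripper opens to 88 mm and grips with 3 to 60 N. Pads are 20 mm wide; open, the fingers measure 115 mm over their backs; the gripper's body (75 mm by 178 mm) begins 61 mm behind the grasp point.
Start: joints at [1.006, 0.477, 0.022, 1.555, -0.011, 1.109, -0.083], TCP at [0.298, -0.606, 0.223] pointing down, gripper open.
Joint ranges: [-2.96, 2.96], [-0.34, 2.1], [-1.41, 1.46], [0.24, 2.44], [-1.37, 4.51], [0.17, 1.92], [-2.96, 2.96]. Speed limits (rad/s): [2.39, 2.39, 3.14, 3.14, 3.14, 3.14, 3.14].

INTERFACE

Orientations are given as [roll, pitch, yaw] about the fixed x, y, z axes, in that order (R = Rz(yaw) Ry(pitch) Rx(roll)).
In Python, from rig import r, claw, viewer, ticket, nets gives the robot as it stands. The module is installed in compiled form; this text tells all that it offers. Calls block until the motion is done:
- r.move_ptp(position, orientation): joint-space move of the TCP to a pose.
- r.line_to(position, attitude=None, rate=0.15, until_force=None): straight line of the TCP; attitude=None keeps the orientation; rate is the mean speed in m/s. With until_force (N) it stops when the force on the tool has changed by that much, and returns True; else False.
- r.move_joints(angles): joint-space move.
- claw.command_gripper(opening): finger opening in m; the grip force is fixed at half the most; returns when the fingers have stopped.
- r.dwell(seconds).
- r.ik(position, orientation): joint angles nearest the present ones, or None.
- r.observe(): the state.
- viewer.read_camera(name): name is "scene" or "top" or "wrist"; returns (picture, depth): 420x560x3 uint8, blue, green, red; 420x560 float32, m along the optical axis (not along the pixel's ray), 0 where there is no reading.
- viewer.calibration(name): a dict with "camera_matrix" (3x3 intrinsics, pixels), "R" (3x3) and "t" (3): a world point X has camera coordinates R X + t; the wrist camera has in their place "mount" (4x4, takes a point from camera to tool coordinates, whose origin is the TCP and whose axes are the flange's). Camera axes: x right, y down, z forward; pixel columns grow to the right and rows downward; lengths in m; the calibration is good to about 2 mm. The wrist camera is an equidistant fisheye: a pixel r from the principal point sees the ray r / f radians off the axis. A picture is of the moment at which its call begins: read the wrist's pose just before it. calibration takes no time and is no camera call.
A pose or a line that the arm cannot do raises r.Unreachable and nothing moves.
- ticket.finish_job(): hands the job in; it is judged then, once.
Trained networks look in the newest picture that a camera, given by its name, has taken for a name from the list of things; names that differ only in an ending like _2 or _b are one class to them, and where a whole thing is asked for, a point or a joint stands for the part that bears it (a point fixed in the world has none). Each returns a list of dicts, best first, with "conf" (0 to 1); they miss things now and then, are a little off and sometimes report something else, mostly with a low value. They report only what shows in the picture. A call takes as long as a camera call.
- nets.spot_in(query, camera): "point" ([column, row] in pixels, amid what is visible of it).
- nets.masks_of(query, camera): "region" (420x560 bool, what is visible of it) and "point" ([column, row] in pixels, amid what is visible of it).
The state is a dict: "time_s": time; "q": joint angles; "dq": joint speeds; "joint_efforts": joint torques, N m; "tcp_pos": TCP position; "tcp_rot": TCP orientation; "force": force on the tool from outside, world axes, zero at the start; "ft_torque": the same for the moment, N m; "grip_width": finger opening in m; "grasp_force": force on a finger pad.
Only numpy, scipy, OpenCV 4.12 (cv2) and the standard library are available. Lean on these libraries where they do the work, as an engineer would, in place of code of your own. Each camera call takes 0.05 s, during which the arm holds its last target. There are 200 camera calls.

TASK

Put the loose microscope parts on the bench away by kind: both objectives into the blue tray, both filter cubes into the yellow tray and the eyepiece into the red tray. Each must end up inside its tray, standing upright with its foot flat on the tray's floor; set them down gently, do not drop them. Leave the glass dish and the amber bottle, which stand among them, where they are.

Things in the scene. Friction and masses are not known exactly. Their poses are not given: they have to be found in the camera images.
- objective_green: Microscope objective standing upright on its threaded end: a bright steel barrel 28 mm in diameter from 5 to 42 mm above its foot (black knurled band around it), above that a tapering green collar (42 to 51 mm) and a narrow dark nose, 58 mm high in all; the foot is 25 mm across; about 130 g. Origin at the centre of its underside, z up along its axis.
- objective_blue: Microscope objective standing upright on its threaded end: a bright steel barrel 28 mm in diameter from 5 to 42 mm above its foot (black knurled band around it), above that a tapering blue collar (42 to 51 mm) and a narrow dark nose, 58 mm high in all; the foot is 25 mm across; about 130 g. Origin at the centre of its underside, z up along its axis.
- cube_amber: Filter cube: a black block 36 x 36 mm and 44 mm high with a round orange glass, 25 mm across, in its top face and in its two x faces; about 100 g. Origin at the centre of its underside, z up, x and y square to its sides.
- cube_violet: Filter cube: a black block 36 x 36 mm and 44 mm high with a round violet glass, 25 mm across, in its top face and in its two x faces; about 100 g. Origin at the centre of its underside, z up, x and y square to its sides.
- eyepiece: Microscope eyepiece standing upright on its bright steel sleeve (30 mm in diameter, up to 21 mm above its foot); above it a black body 36 mm in diameter from 21 to 47 mm, topped by a black rubber eyecup around a glass lens, 54 mm high in all; about 120 g. Origin at the centre of its underside, z up along its axis.
- tray_blue: Blue open tray for the objectives, fixed to the bench: outside 110 mm along its x, 160 mm along its y, 16 mm high; walls 4 mm, floor top 4 mm above the bench. Origin at the centre of its underside, z up.
- tray_yellow: Yellow open tray for the filter cubes, fixed to the bench: outside 110 mm along its x, 160 mm along its y, 16 mm high; walls 4 mm, floor top 4 mm above the bench. Origin at the centre of its underside, z up.
- tray_red: Red open tray for the eyepiece, fixed to the bench: outside 110 mm along its x, 160 mm along its y, 16 mm high; walls 4 mm, floor top 4 mm above the bench. Origin at the centre of its underside, z up.
- dish: Bystander, to be left alone: a round shallow glass dish with pink contents, 60 mm in diameter, 14 mm high, standing loose on the bench among the parts. Origin at the centre of its underside, z up.
- bottle: Bystander, to be left alone: a small amber glass bottle with a white cap and a pale label, 36 mm in diameter, 58 mm high, standing loose on the bench among the parts. Origin at the centre of its underside, z up.

How it is judged:
At the end, for the whole second after the job is handed in: Objectives in the blue tray, filter cubes in the yellow, eyepiece in the red: each origin between its tray's inner walls (52 mm of centre along x, 77 mm along y) and under 8 mm above the tray's underside, upright within 0.12 rad and at rest (under 0.02 m/s) (x of objective_green in the frame of tray_blue between -0.052 and 0.052 m and y of objective_green in the frame of tray_blue between -0.077 and 0.077 m and z of objective_green in the frame of tray_blue between 0 and 0.008 m and angle between each of objective_green, objective_blue, cube_amber, cube_violet, eyepiece's own z axis and vertical below 0.12 rad and linear speed of each of objective_green, objective_blue, cube_amber, cube_violet, eyepiece below 0.02 m/s and x of objective_blue in the frame of tray_blue between -0.052 and 0.052 m and y of objective_blue in the frame of tray_blue between -0.077 and 0.077 m and z of objective_blue in the frame of tray_blue between 0 and 0.008 m and x of cube_amber in the frame of tray_yellow between -0.052 and 0.052 m and y of cube_amber in the frame of tray_yellow between -0.077 and 0.077 m and z of cube_amber in the frame of tray_yellow between 0 and 0.008 m and x of cube_violet in the frame of tray_yellow between -0.052 and 0.052 m and y of cube_violet in the frame of tray_yellow between -0.077 and 0.077 m and z of cube_violet in the frame of tray_yellow between 0 and 0.008 m and x of eyepiece in the frame of tray_red between -0.052 and 0.052 m and y of eyepiece in the frame of tray_red between -0.077 and 0.077 m and z of eyepiece in the frame of tray_red between 0 and 0.008 m); the robot touches nothing.
It fails at once if a part is dropped: it moves faster than 0.7 m/s with its foot less than 30 mm above the bench ((height (world z) of objective_green below 0.03 m and linear speed of objective_green above 0.7 m/s) or (height (world z) of objective_blue below 0.03 m and linear speed of objective_blue above 0.7 m/s) or (height (world z) of cube_amber below 0.03 m and linear speed of cube_amber above 0.7 m/s) or (height (world z) of cube_violet below 0.03 m and linear speed of cube_violet above 0.7 m/s) or (height (world z) of eyepiece below 0.03 m and linear speed of eyepiece above 0.7 m/s)).
It fails at once if the dish is moved by more than 15 mm (distance of dish from where it was at the start of the episode above 0.015 m).
It fails at once if the bottle is moved by more than 15 mm or tipped by more than 0.3 rad (distance of bottle from where it was at the start of the episode above 0.015 m or angle between bottle's own z axis and vertical above 0.3 rad).
It also fails if it takes over 117 s, if anything falls off the work surface, if the arm or the gripper's body presses on something with over 40 N, if the wrist force passes 120 N, or if a joint passes its speed limit or range.

## Working session

There is one attempt and no reset: what is moved stays moved. The work goes in short steps, each a Python script; the robot and the scene stay as the last script left them, time stands still between calls to the robot, and variables do not carry over. Pictures are saved under pics/ and viewed, at most 14 in all, crops included, and the job is handed in when it is done.

```bash
mkdir -p pics; python3 - <<'E'
from rig import r,claw,viewer,ticket,nets
import cv2,numpy as np
o=r.observe();print(o['time_s'],o['tcp_pos'],o['tcp_rot'],o['grip_width'])
for n in('top','scene'):
    p,d=viewer.read_camera(n);cv2.imwrite(f'pics/{n}0.png',p);np.save(f'pics/{n}0.npy',d)
    c=viewer.calibration(n);print(n,{k:np.round(v,3).tolist() for k,v in c.items()})
E
```

```text
0.0 [ 0.29746035 -0.60524394  0.22168428] [-3.13976894e+00  1.26403098e-04  4.56826180e-01] 0.08773602459405833
top {'camera_matrix': [[413.181, 0.0, 283.243], [0.0, 413.181, 215.84], [0.0, 0.0, 1.0]], 'R': [[0.014, -1.0, -0.023], [-0.989, -0.011, -0.145], [0.144, 0.025, -0.989]], 't': [-0.002, 0.536, 0.848]}
scene {'camera_matrix': [[434.551, 0.0, 276.51], [0.0, 434.551, 211.814], [0.0, 0.0, 1.0]], 'R': [[-0.169, 0.986, 0.011], [0.684, 0.125, -0.718], [-0.709, -0.114, -0.696]], 't': [0.085, -0.331, 1.267]}
```

View pics/top0.png

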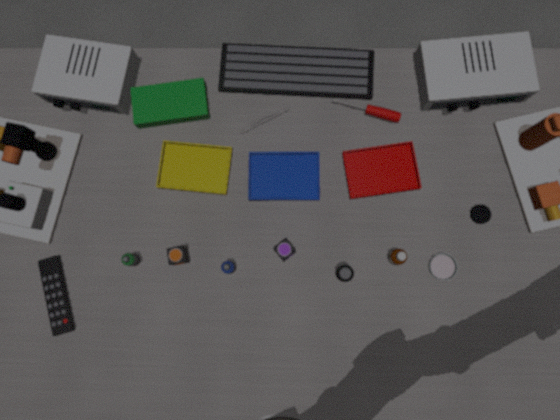

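View pics/scene0.png

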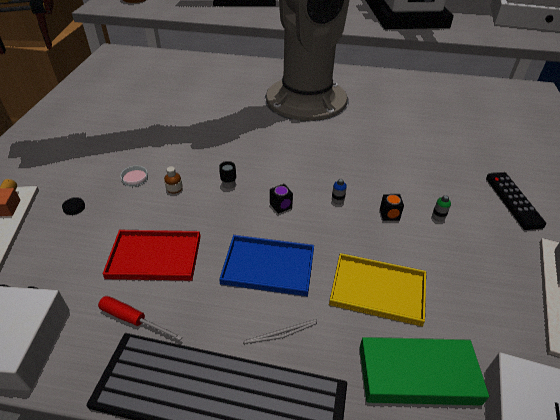

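```bash
cat > h.py <<'E'
from rig import r,claw,viewer,ticket,nets
import cv2,numpy as np,json
def unproj(cam,uv,depth):
    c=viewer.calibration(cam);K=np.array(c['camera_matrix']);R=np.array(c['R']);t=np.array(c['t'])
    uv=np.atleast_2d(uv).astype(float);ray=np.c_[(uv-K[:2,2])/[K[0,0],K[1,1]],np.ones(len(uv))]
    return (ray*np.asarray(depth).reshape(-1,1)-t)@R
def plane(cam,uv,z):
    a=unproj(cam,uv,np.zeros(len(np.atleast_2d(uv))));b=unproj(cam,uv,np.ones(len(a)))
    s=(z-a[:,2])/(b[:,2]-a[:,2]);return a+(b-a)*s[:,None]
H=dict(objective_green=.058,objective_blue=.058,cube_amber=.044,cube_violet=.044,eyepiece=.054,
 tray_blue=.016,tray_yellow=.016,tray_red=.016,dish=.014,bottle=.058)
E
python3 - <<'E'
from h import *
for cam in('top','scene'):
    p,d=viewer.read_camera(cam)
    for n in H:
        L=nets.masks_of(n,cam)
        for m in L[:2]:
            v,u=np.nonzero(m['region']);uv=np.c_[u,v]
            P=unproj(cam,uv,d[v,u]);P=P[d[v,u]>0]
            zt=np.percentile(P[:,2],95); T=P[P[:,2]>H[n]-.006]
            print(cam,n,round(m['conf'],2),np.round(m['point']),len(u),'z95',zt.round(3),'midbox',((P.min(0)+P.max(0))/2)[:2].round(4),'size',np.ptp(P,axis=0).round(3),'top',len(T),T[:,:2].mean(0).round(4) if len(T) else '',
              'cplane',plane(cam,uv.mean(0),H[n]/2)[0][:2].round(4), end=' ')
            if 'cube' in n or 'tray' in n:
                Q=T if len(T)>15 else P
                R=cv2.minAreaRect((Q[:,:2]*1000).astype(np.float32));print('rect',np.round(R[0],1),np.round(R[1],1),round(R[2],1),end='')
            print()
    print()
E
```

```text
top objective_green 0.76 [134. 258.] 206 z95 0.058 midbox [0.4403 0.3312] size [0.027 0.025 0.055] top 43 [0.4407 0.3316] cplane [0.4402 0.3321] 
top objective_green 0.36 [443. 268.] 627 z95 0.013 midbox [ 0.435  -0.3445] size [0.056 0.062 0.02 ] top 0  cplane [ 0.4343 -0.3359] 
top objective_blue 0.52 [227. 268.] 182 z95 0.058 midbox [0.4275 0.1239] size [0.029 0.034 0.062] top 37 [0.4271 0.1198] cplane [0.4266 0.1201] 
top cube_amber 0.92 [178. 256.] 363 z95 0.046 midbox [0.4495 0.2306] size [0.038 0.04  0.045] top 283 [0.4499 0.2309] cplane [0.4501 0.2328] rect [450.3 231.3] [35.3 36.6] 10.9
top eyepiece 0.82 [346. 273.] 251 z95 0.054 midbox [ 0.4164 -0.1253] size [0.034 0.033 0.057] top 101 [ 0.4166 -0.126 ] cplane [ 0.4172 -0.1277] 
top tray_blue 0.84 [285. 175.] 3445 z95 0.015 midbox [0.6335 0.0059] size [0.112 0.159 0.022] top 482 [0.6335 0.0081] cplane [0.634  0.0053] rect [633.5   5.6] [111.2 159.1] 0.3
top tray_yellow 0.88 [189. 166.] 3473 z95 0.015 midbox [0.654  0.2099] size [0.129 0.172 0.025] top 486 [0.6514 0.2102] cplane [0.6512 0.2087] rect [651.3 208.5] [161.  111.2
[... 1785 characters left out ...]
34] rect [ 647.3 -212.4] [113.7 159.9] 9.3
scene tray_yellow 0.63 [381. 289.] 5022 z95 0.016 midbox [0.6492 0.2078] size [0.13  0.167 0.021] top 880 [0.6598 0.2138] cplane [0.6547 0.2114] rect [651.3 208.7] [160.1 112.2] 84.7
scene tray_red 0.79 [155. 254.] 4306 z95 0.016 midbox [ 0.6467 -0.2156] size [0.138 0.18  0.021] top 856 [ 0.6538 -0.2146] cplane [ 0.651  -0.2136] rect [ 647.4 -212.7] [113.7 160.4] 9.3
scene dish 0.71 [136. 173.] 457 z95 0.015 midbox [ 0.429  -0.3482] size [0.07  0.07  0.017] top 161 [ 0.4339 -0.342 ] cplane [ 0.4322 -0.344 ] 
scene bottle 0.81 [169. 181.] 354 z95 0.059 midbox [ 0.4561 -0.2403] size [0.038 0.036 0.059] top 49 [ 0.4558 -0.24  ] cplane [ 0.4579 -0.239 ]
```

```bash
cat >> h.py <<'E'
from math import pi,radians as rad,cos,sin
TR=dict(red=(.648,-.2128,9.0),yellow=(.6513,.2086,-5.3),blue=(.633,.0057,.4))
#      x,y,pick yaw,tcp height over foot,tray,tray y offset,preopen
JOBS=dict(eyepiece=(.417,-.1262,73,.015,'red',0,.062),
 cube_violet=(.4657,.0013,130,.006,'yellow',-.035,.062),
 objective_blue=(.428,.1205,106,.006,'blue',-.035,.056),
 cube_amber=(.4503,.2315,101,.006,'yellow',.035,.062),
 objective_green=(.441,.332,127,.006,'blue',.035,.056))
ZT=.13
def att(d): return [pi,0,rad(d)]
def place_xy(tray,off):
    x,y,a=TR[tray];return x-off*sin(rad(a)),y+off*cos(rad(a)),a+90
def job(n):
    x,y,yaw,h,tray,off,op=JOBS[n];px,py,pyaw=place_xy(tray,off)
    claw.command_gripper(op)
    r.move_ptp([x,y,ZT],att(yaw)); r.line_to([x,y,h+.03],rate=.2); r.line_to([x,y,h],rate=.08)
    claw.command_gripper(0); o=r.observe(); print(n,'grip',o['grip_width'].__round__(4),round(float(np.max(o['grasp_force'])),1))
    r.line_to([x,y,ZT],rate=.15); print(' lifted',round(r.observe()['grip_width'],4))
    r.line_to([px,py,ZT],att(pyaw),rate=.2)
    r.line_to([px,py,h+.02],rate=.15); r.dwell(.2)
    hit=r.line_to([px,py,h+.002],rate=.025,until_force=4)
    o=r.observe();print(' down',hit,np.round(np.array(o['tcp_pos'])-[px,py,h],4),np.round(o['force'],1),round(o['grip_width'],4))
    claw.command_gripper(o['grip_width']+.016)
    r.line_to([px,py,ZT],rate=.15); print(' t',r.observe()['time_s'])
E
python3 - <<'E'
from h import *
for n,(x,y,yaw,h,tray,off,op) in JOBS.items():
    px,py,pyaw=place_xy(tray,off)
    for p,a in(([x,y,ZT],yaw),([x,y,h],yaw),([px,py,ZT],pyaw),([px,py,h],pyaw)):
        q=r.ik(p,att(a));print(n,None if q is None else np.round(q,2))
try: job('eyepiece')
finally: cv2.imwrite('pics/top1.png',viewer.read_camera('top')[0])
E
```

```text
eyepiece [ 0.5   0.24 -0.39  2.17  0.13  0.75 -0.28]
eyepiece [ 0.4   0.45 -0.3   2.25  0.28  0.48 -0.42]
eyepiece [ 0.47  0.6  -0.36  1.6   0.24  0.98  0.2 ]
eyepiece [ 0.44  0.74 -0.31  1.65  0.29  0.8   0.15]
cube_violet [ 0.41  0.32 -0.64  2.1   0.27  0.8   0.31]
cube_violet [ 0.28  0.53 -0.5   2.17  0.49  0.54  0.11]
cube_violet [ 0.04  0.63 -0.58  1.62  0.39  1.02 -0.75]
cube_violet [-0.04  0.76 -0.46  1.68  0.44  0.81 -0.79]
objective_blue [ 0.36  0.35 -0.9   2.13  0.38  0.82 -0.49]
objective_blue [ 0.05  0.52 -0.56  2.22  0.55  0.54 -0.65]
objective_blue [ 0.31  0.56 -0.5   1.71  0.32  0.95 -0.31]
objective_blue [ 0.29  0.72 -0.47  1.77  0.45  0.76 -0.41]
cube_amber [ 0.26  0.56 -1.1   1.99  0.61  0.97 -0.95]
cube_amber [-0.05  0.63 -0.69  2.07  0.65  0.67 -0.98]
cube_amber [-0.01  0.69 -0.67  1.54  0.47  1.07 -0.88]
cube_amber [-0.1   0.81 -0.52  1.6   0.49  0.86 -0.9 ]
objective_green [ 0.05  0.64 -1.1   1.89  0.66  1.04 -0.68]
objective_green [-0.01  0.84 -1.03  1.95  0.93  0.92 -0.88]
objective_green [ 0.24  0.57 -0.55  1.71  0.35  0.96 -0.44]
objective_green [ 0.19  0.72 -0.49  1.77  0.47  0.76 -0.53]
eyepiece grip 0.0343 30.0
 lifted 0.0345
 down True [-0.0005  0.0001  0.0041] [0.6 0.8 3. ] 0.0343
 t 10.5167
```

View pics/top1.png

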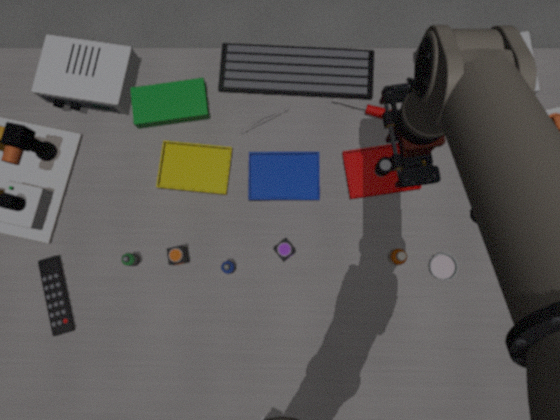

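The eyepiece stands in the red tray at pixel (385,166), and the bystanders have not moved. I'll do the other parts the same way, stopping if a grip width is wrong.

```bash
sed -i "s/^    r.line_to(\[px,py,ZT\],att/    g=r.observe()['grip_width']; assert abs(g-(.028 if 'obj' in n else .036))<.004,g\n&/" h.py; python3 - <<'E'
from h import *
try:
    for n in('cube_violet','objective_blue','cube_amber','objective_green'): job(n)
finally: 
    cv2.imwrite('pics/top2.png',viewer.read_camera('top')[0]);cv2.imwrite('pics/scene2.png',viewer.read_camera('scene')[0])
E
```

```text
cube_violet grip 0.036 30.0
 lifted 0.0362
 down True [-0.0003 -0.0001  0.0042] [-1.  -0.5  2.9] 0.0355
 t 19.1917
objective_blue grip 0.0271 30.0
 lifted 0.0273
 down True [-0.0002 -0.      0.0042] [-0.   0.4  5.3] 0.0271
 t 27.6
cube_amber grip 0.0358 30.0
 lifted 0.0357
 down True [-0.0003 -0.0001  0.0042] [-0.4 -0.5  4.4] 0.0359
 t 36.2167
objective_green grip 0.0269 30.0
 lifted 0.0268
 down True [-0.0003 -0.      0.0042] [-0.4  0.1  4.8] 0.0271
 t 45.1
```

View pics/scene2.png

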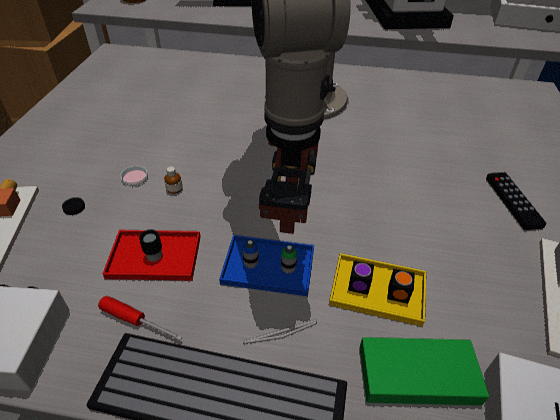

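All five parts stand in their trays: eyepiece (151,246), objectives (250,253) and (289,259), cubes (361,277) and (401,285). The dish and bottle are where they were. I'll check the top heights, then hand in.

```bash
python3 - <<'E'
from h import *
r.line_to([*r.observe()['tcp_pos'][:2],.25],rate=.15)
p,d=viewer.read_camera('scene');v,u=np.mgrid[0:420,0:560]
P=unproj('scene',np.c_[u.ravel(),v.ravel()],d.ravel());ok=True
for n,J in JOBS.items():
    x,y,_=place_xy(J[4],J[5]);Q=P[(np.hypot(P[:,0]-x,P[:,1]-y)<.03)&(P[:,2]>.025)&(P[:,2]<.1)]
    T=Q[Q[:,2]>H[n]-.002];z=np.percentile(Q[:,2],97);e=T[:,:2].mean(0)-[x,y]
    print(n,'top z',z.round(4),'expect',H[n]+.004,'offset of top',e.round(4));ok&=abs(z-H[n]-.004)<.005 and np.hypot(*e)<.012
print(ok)
if ok: print(ticket.finish_job())
E
```

```text
eyepiece top z 0.0594 expect 0.057999999999999996 offset of top [ 0.0001 -0.0004]
cube_violet top z 0.0508 expect 0.048 offset of top [0.0032 0.0007]
objective_blue top z 0.0633 expect 0.062 offset of top [0.0025 0.0019]
cube_amber top z 0.0506 expect 0.048 offset of top [ 0.0032 -0.0004]
objective_green top z 0.0633 expect 0.062 offset of top [0.0026 0.0022]
True
the job is handed in; nothing more can be done
None
```

All five parts are standing upright in their correct trays, the dish and bottle were left where they were, and the job was handed in at about 46 s; no verdict was returned.

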